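# Tighten the flange nut on the rotary table

### The job

Screw the nut in the middle of the flange clockwise with the fingers until it stops, then draw the wrench out of its pocket, set it flat on the flange with its jaws round the nut, and let go of it. Take the wrench again by the outer half of its handle and tighten the nut about a sixth of a turn clockwise, then lift the wrench off and lay it flat on the middle of the rubber mat. Leave everything else on the bench alone.

Things in the scene. Friction and masses are not known exactly. Their poses are not given: they have to be found in the camera images.
- rotary: fixed dark steel rotary table, 224 mm across, 30 mm high, carrying a bright steel flange, 190 mm across, whose flat top is 50 mm above the bench; origin at the centre of the underside, z up. The captive nut stands at its centre.
- hex_nut: captive plain-steel hex nut in the middle of the flange. Origin at the centre of its underside, on the flange top. 40 mm across flats, 46 mm across corners, 30 mm high: straight sides for the lower 19 mm, then tapering to 35 mm across corners. A stud ends 8 mm above its top; a small dot marks one corner. Its axes turn with it: z up, x points at the dotted corner, y is square to a flat.
- nut (a joint): free run of the nut in rad: grows as the nut turns clockwise seen from above; light to turn; it comes to its stop (finger-tight) at 1.40, starts between 0 and 0.5
- stud (a joint): tightening turn of the nut in rad, clockwise seen from above, beyond finger-tight: 0 at the start, stiff (0.6 Nm), stays where it is left; pi/3 is a sixth of a turn, its end is at 2.4
- wrench: plain steel open-ended wrench, 12 mm thick, 0.3 kg, 184 mm long. Origin on the underside at the jaws' centre; x runs along the handle away from the jaws, z up. Jaw gap 42.5 mm (faces at y = +-21 mm, x = -14 to 31 mm), head 71 mm wide, ends near x = 50 mm; handle 22 mm wide from there to x = 171 mm. On the nut, its x axis points along a corner of the nut.
- wrench_neck (a point): point on the neck of the wrench next to the head, 60 mm from the jaw centre, at mid thickness (6 mm above the underside); same axes as the wrench
- wrench_handle (a point): point on the outer half of the wrench's handle, 118 mm from the jaw centre, at mid thickness; same axes as the wrench
- pocket: fixed dark steel tool pocket: slab 210 x 90 mm, 10 mm thick, with a roofed sleeve from x = 15 to 105 mm (54 mm wide, 44 mm inside, inner height 18 mm, roof top 32 mm above the bench), open towards -x. The wrench lies on the slab, handle in the sleeve, jaws towards -x; it is free once drawn 95 mm towards -x. Origin: centre of the underside.
- mat: fixed black rubber mat, 260 mm (x) by 160 mm (y), 3 mm thick, empty; origin at the centre of its underside, z up
- ring_gauge: steel ring gauge, 64 mm across, 22 mm high, lying flat; bystander, leave alone
- spare_nut: loose large brass hex nut, 52 mm across flats, 24 mm high; not the one to turn; bystander, leave alone
- plug_gauge: double-ended steel plug gauge, 115 mm long, 28 mm thick, lying; bystander, leave alone
- v_block: dark steel V-block, 70 x 50 x 40 mm; bystander, leave alone
- screwdriver: screwdriver, 130 mm long, lying; bystander, leave alone
- gauge_case: closed wooden gauge-block case, 60 x 90 x 35 mm; bystander, leave alone
- grease_jar: clear plastic jar with a black lid, 52 mm across, 85 mm tall, standing; bystander, leave alone
- brush: small bench brush, 130 mm long, lying; bystander, leave alone
Mind the look-alikes: they are no part of the job. Of the things like the wrench, leave any that is yellow; of the rest the larger one is meant.

How it is judged (in metres and radians):
On the way, in this order (a step that is already met when the one before it is completed fails the run):
1. the nut is run down to its stop with the fingers (free run above 1.3 rad), not yet tightened (value of joint nut above 1.3 rad and value of joint stud below 0.25 rad), for 0.2 s.
2. the wrench lies flat on the flange, jaws round the nut (jaw centre within 15 mm of its axis), let go by the fingers, nut not yet tightened (horizontal distance between wrench and hex_nut below 0.015 m and z of wrench in the frame of rotary between 0.046 and 0.056 m and angle between wrench's own z axis and vertical below 0.12 rad and contact force between the fingers and wrench below 0.2 N and value of joint stud below 0.25 rad), for 0.2 s.
3. the nut is tightened at least 0.75 rad past finger-tight (value of joint stud above 0.75 rad), for 0.1 s.
At the end, for the whole second after the job is handed in: The nut is at its finger-tight stop (free run above 1.2 rad) and tightened 0.75 to 1.45 rad beyond it; the wrench lies flat (within 0.12 rad, underside below 12 mm), at rest and released, on the mat, its neck point within 110 mm along and 70 mm across of the mat's centre (value of joint nut above 1.2 rad and value of joint stud between 0.75 and 1.45 rad and x of wrench_neck in the frame of mat between -0.11 and 0.11 m and y of wrench_neck in the frame of mat between -0.07 and 0.07 m and height (world z) of wrench below 0.012 m and angle between wrench's own z axis and vertical below 0.12 rad and linear speed of wrench below 0.02 m/s and contact force between the fingers and wrench below 0.1 N); the robot touches nothing.
It fails at once if the wrench is used on the nut before the nut is finger-tight (touches it with the free run below 1.2 rad and no tightening done) (contact force between wrench and hex_nut above 1 N and value of joint nut below 1.2 rad and value of joint stud below 0.25 rad).
It fails at once if the nut is tightened (more than 0.25 rad) with the fingers on it instead of the wrench (contact force between the fingers and hex_nut above 1 N and value of joint stud above 0.25 rad).
It fails at once if the nut is tightened while the wrench is held by its inner half (fingers less than 80 mm from the nut's axis) (contact force between the fingers and wrench above 1 N and velocity of joint stud above 0.1 rad/s and value of joint stud above 0.25 rad and horizontal distance between the grasp point and hex_nut below 0.08 m).
It fails at once if a bystander is shifted by more than 30 mm (distance of any of ring_gauge, spare_nut, plug_gauge, v_block, screwdriver, gauge_case, grease_jar, brush from where it was at the start of the episode above 0.03 m).
It also fails if it takes over 72 s, if anything falls off the work surface, if the arm or the gripper's body presses on something with over 40 N, if the wrist force passes 120 N, or if a joint passes its speed limit or range.

### The arm

A 6-joint arm with a two-finger parallel gripper is mounted at the origin on the work surface. World frame = base frame: x ahead of the robot, y to its left, z up, the work surface at z = 0. Lengths are in mm, angles in rad, forces in N, time in s.
With the tool pointing down it reaches from about 350 to 875 mm from the base axis. Payload 4.2 kg.
Tool frame: the origin (TCP) lies at the very end of the fingers, on their centre line; the grasp point (between the pads) lies 19 mm behind it; z points along the fingers, y is the line along which they close (so a half turn about z gives the same grasp; the last joint's range is limited). The gripper opens to 85 mm and grips with 20 to 120 N. Pads are 22 mm wide; open, the fingers measure 114 mm over their backs; the gripper's body (76 mm by 85 mm) begins 54 mm behind the grasp point. The pads swing forward as they close: fully open they stand 13 mm farther back than shut.
Start: joints at [1.459, 0.385, 0.008, 0, -1.194, -0.259], TCP at [226.443, 582.514, 231.312] pointing down, gripper open.
Joint ranges: [-3.14, 3.14], [-1.21, 2.06], [-1.07, 1.41], [-3.16, 2.05], [-2.99, -0.16], [-3.1, 3.1]. Speed limits (rad/s): [2.79, 2.79, 3.14, 3.14, 3.14, 3.14].

### API

Orientations are given as a unit quaternion [x, y, z, w].
In Python, from bench import read_state, get_image, get_calibration, job_done gives the robot as it stands.
- The arm moves only by the shell command python3 -m creep 'ROWS'. ROWS is a JSON object of lists of equal length, an entry for each row: "translation": the shift along the world's x, y, z in cm, a list of three; "delta_rot": the turn, a rotation vector about the world's x, y, z in degrees, a list of three; "hand": the finger opening in cm, from 0 to 8.54. A call has 1 to 8 rows; each row is the pose to reach, as a shift and turn from the pose commanded when the call began; what a row does not reach only later rows make up. A row lasts 1/8 s, in which the tool goes at most 62.5 mm and 10.7 degrees, less where a joint would pass 70% of its speed; a pose out of reach is approached as far as the arm can. A call with a gripper value outside its range is refused whole. The fingers move at their own pace and stop on an object; the grip force is fixed at half the most. Time passes only in rows, so rows that repeat a pose let the fingers close. It gives the time, the measured TCP pose, the force, the opening and the grip force at its end, in the units of the state.
- read_state(): the state, without advancing time (a new reading comes with each control period).
- get_image(name): name is "scene" or "top" or "wrist"; returns (picture, depth): 480x640x3 uint8, red, green, blue; 480x640 float32, mm along the optical axis (not along the pixel's ray), 0 where there is no reading.
- get_calibration(name): a dict with "intrinsics" (3x3 intrinsics, pixels), "dist" ([k1, k2, p1, p2, k3] as OpenCV has them; the pictures are not rectified), "xyz" and "attitude" of the camera in the world. Camera axes: x right, y down, z forward; pixel columns grow to the right and rows downward; lengths in mm; the calibration is good to about 2 mm. A picture is of the moment at which its call begins: read the wrist's pose just before it. get_calibration takes no time and is no camera call; for the wrist camera it gives the pose at the moment of the call.
- job_done(): hands the job in; it is judged then, once.
The state is a dict: "clock": time; "joints": joint angles; "joint_vel": joint speeds; "joint_efforts": joint torques, N m; "position": TCP position; "ee_rot": TCP orientation; "contact_force": force on the tool from outside, world axes, zero at the start; "wrist_torque": the same for the moment, N m; "gripper_width": finger opening in mm; "grasp_force": force on a finger pad.
Only numpy, scipy, OpenCV 4.12 (cv2) and the standard library are available. Lean on these libraries where they do the work, as an engineer would, in place of code of your own. Each camera call takes 0.05 s, during which the arm holds its last target. There are 200 camera calls.

## Working session

There is one attempt and no reset: what is moved stays moved. The work goes in short steps, Python scripts to look and compute and a shell command to move; the robot and the scene stay as the last step left them, time stands still between calls to the robot, and variables do not carry over. Pictures are saved under pics/ and viewed, at most 10 in all, crops included, and the job is handed in when it is done.

```bash
mkdir -p pics
cat > h.py <<'E'
import numpy as np,cv2
from scipy.spatial.transform import Rotation as R
from bench import *
def cal(n):
    c=get_calibration(n);K=np.array(c["intrinsics"],float);d=np.array(c["dist"],float)
    a=np.array(c["attitude"],float);M=R.from_quat(a).as_matrix() if a.size==4 else a.reshape(3,3)
    return K,d,np.array(c["xyz"],float),M
def ray(c,uv,z):
    K,d,t,M=c
    p=cv2.undistortPoints(np.array(uv,float).reshape(-1,1,2),K,d).reshape(-1,2)
    r=np.c_[p,np.ones(len(p))]@M.T
    return t+r*((z-t[2])/r[:,2])[:,None]
def cloud(c,dep):
    K,d,t,M=c
    v,u=np.mgrid[0:480,0:640]
    p=cv2.undistortPoints(np.stack([u,v],-1).reshape(-1,1,2).astype(float),K,d).reshape(-1,2)
    P=(np.c_[p,np.ones(len(p))]*dep.reshape(-1,1))@M.T+t
    P[dep.ravel()==0]=np.nan
    return P.reshape(480,640,3)
def save(n,im): cv2.imwrite('pics/'+n,cv2.cvtColor(im,cv2.COLOR_RGB2BGR))
E
python3 - <<'E'
from h import *
for n in("top","scene"):
    c=cal(n);im,d=get_image(n);save(n+'1.png',im);np.savez(n+'1.npz',im=im,d=d);print(n,c[2],c[3][:,2],c[0][0])
s=read_state();print(s)
E
```

```text
top [ 422.4437201   -11.77851866 1339.30057369] [ 0.10491431  0.00712726 -0.99445573] [602.68033443   0.         323.21748858]
scene [ 926.27707451  717.10771665 1112.10646499] [-0.28500504 -0.54852158 -0.78606374] [611.83941993   0.         315.57350889]
{'clock': 0.1, 'joints': array([ 1.45861050e+00,  3.85505591e-01,  6.78422030e-03, -4.14856862e-04,
       -1.19399236e+00, -2.58626019e-01]), 'joint_vel': array([ 0.00227382, -0.00120944,  0.00363109,  0.00021016,  0.0003433 ,
        0.00064119]), 'joint_efforts': array([-6.03996887e-04, -3.93317771e+01,  1.88929796e+01,  4.19796780e+00,
       -2.57353327e-03,  4.42494894e-06]), 'position': array([226.2696544 , 582.06112453, 230.32680417]), 'ee_rot': array([ 9.82846925e-01, -1.84420623e-01, -1.22153067e-04,  9.70236265e-04]), 'contact_force': array([-0.58290521,  0.3459197 ,  0.9607128 ]), 'wrist_torque': array([0.01653651, 0.03059381, 0.02717345]), 'grasp_force': 0.0, 'gripper_width': 85.33223215848135}
```

View pics/top1.png

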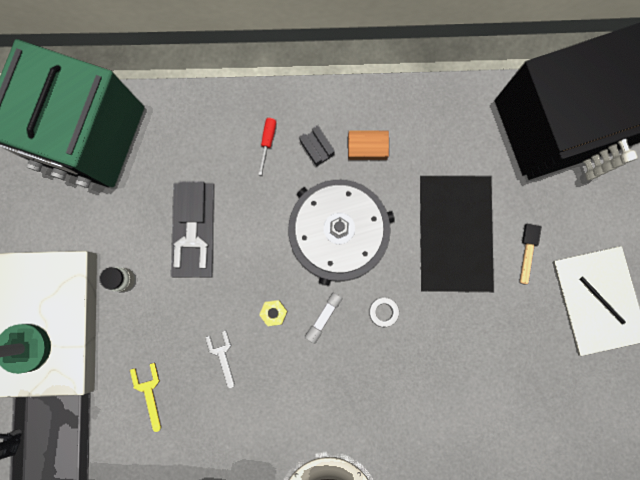

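View pics/scene1.png

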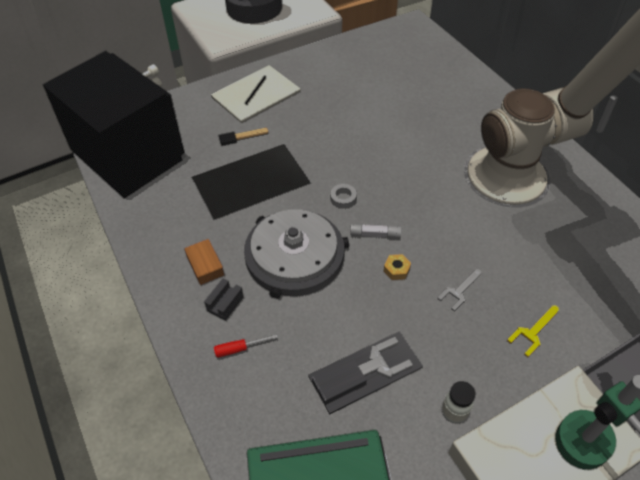

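The top view shows the rotary and nut at (340,227), and the pocket at (193,230) with the large steel wrench's jaws pointing down at about (190,250). The mat is at (456,233). The small grey wrench (220,360) and the yellow one (147,397) are look-alikes. The scene view agrees.

Run:
```python
from h import *
f=np.load('top1.npz');im,d=f['im'],f['d'];c=cal('top');P=cloud(c,d)
g=cv2.cvtColor(im,cv2.COLOR_RGB2GRAY)
# heights sanity
for n,(u,v) in dict(bench=(250,260),flange=(365,250),nut=(340,220),slab=(178,265),roof=(190,200),head=(190,242),mat=(456,233)).items(): print(n,P[v,u].round(1))
def big(mask,roi):
    m=np.zeros_like(g);x0,y0,x1,y1=roi;m[y0:y1,x0:x1]=mask[y0:y1,x0:x1]
    cs=cv2.findContours(m,cv2.RETR_EXTERNAL,cv2.CHAIN_APPROX_NONE)[0];return max(cs,key=cv2.contourArea).reshape(-1,2)
def rect(k,z,n):
    w=ray(c,k,z)[:,:2].astype(np.float32);r=cv2.minAreaRect(w);print(n,np.round(r[0],1),np.round(r[1],1),round(r[2],2));return w,r
rect(big((g<45).astype(np.uint8),(405,160,510,310)),3,'mat')
rect(big((g<110).astype(np.uint8),(160,170,225,290)),10,'pocket')
w,r=rect(big((g>150).astype(np.uint8),(160,225,225,285)),22,'wrench head')
print(w.min(0),w.max(0))
k=big((g>150).astype(np.uint8),(290,175,390,280));w=ray(c,k,50)[:,:2].astype(np.float32);print('flange',cv2.minEnclosingCircle(w),cv2.fitEllipse(w))
cr=np.hstack([cv2.resize(im[165:290,160:228],None,fx=4,fy=4,interpolation=2),cv2.resize(im[165:290,280:400],None,fx=4,fy=4,interpolation=2)]);save('crop1.png',cr)
```

```text
bench [525.8 162.6  -5. ]
flange [537.  -91.7  51.2]
nut [599.2 -39.2  79.8]
slab [516.7 317.   20.6]
roof [658.8 288.6  29.5]
head [566.6 290.4  22.2]
mat [ 574.1 -297.3    5.3]
mat [ 574.2 -298.1] [156.3 254.7] 87.91
pocket [596.6 287.6] [ 90.4 212.9] 88.72
wrench head [539.3 286.3] [143.2 129.8] 88.61
[472.62128 215.55563] [605.87994 356.33026]
flange ((586.3818359375, -36.7020149230957), 95.22843933105469) ((586.4376220703125, -36.64329147338867), (187.89486694335938, 188.27679443359375), 3.6305768489837646)
```

View pics/crop1.png

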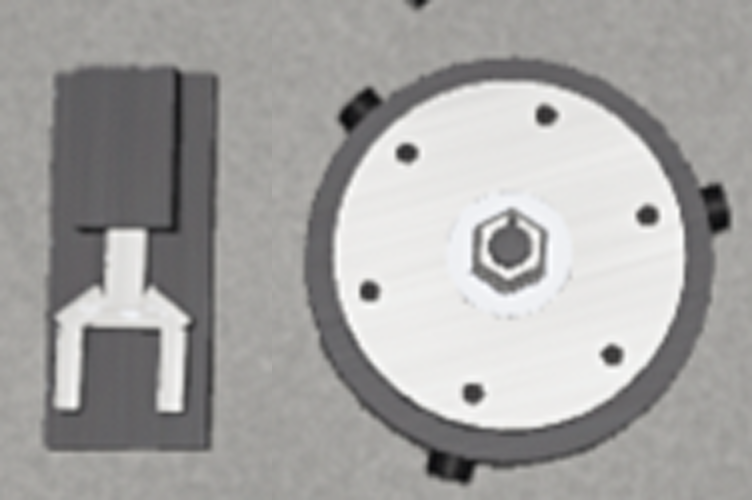

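```bash
python3 -m creep '{"translation":[[18,-31,3],[18,-31,3],[18,-31,3],[18,-31,3],[36,-62,3],[36,-62,3],[36,-62,3],[36,-62,3]],"delta_rot":[[0,0,10],[0,0,10],[0,0,10],[0,0,10],[0,0,21.3],[0,0,21.3],[0,0,21.3],[0,0,21.3]],"hand":[8.5,8.5,8.5,8.5,8.5,8.5,8.5,8.5]}'; python3 -m creep '{"translation":[[0,0,0],[0,0,0],[0,0,0]],"delta_rot":[[0,0,0],[0,0,0],[0,0,0]],"hand":[8.5,8.5,8.5]}'
python3 - <<'E'
from h import *
f=np.load('top1.npz');c=cal('top')
q=lambda u,v:(160+u/4,165+v/4)
for n,uv,z in [('tipL',q(67,410),22),('tipR',q(170,411),22),('neck top',q(126,232),22),('neck low',q(126,280),22),('outer L',q(58,320),22),('outer R',q(191,320),22),('nut+x corner',q(512,206),80)]: print(n,ray(c,[uv],z).round(1))
s=read_state();print(s['clock'],s['joints'],s['position'],s['ee_rot'])
im,d=get_image('wrist');save('w1.png',im);c=cal('wrist');print(c[2],c[3],c[0])
E
```

```text
clock: 1.1
position: [475.1, 153.6, 256.9]
ee_rot: [1.0, 0.001, -0.0, -0.0]
contact_force: [0.7, -0.9, -0.8]
gripper_width: 84.9
grasp_force: 0.0
clock: 1.48
position: [474.1, 156.5, 256.8]
ee_rot: [1.0, 0.001, -0.0, 0.0]
contact_force: [0.2, -0.4, 0.2]
gripper_width: 84.9
grasp_force: 0.0
tipL [[511.2 319.3  22. ]]
tipR [[509.3 263.1  22. ]]
neck top [[608.7 287.1  22. ]]
neck low [[582.  287.1  22. ]]
outer L [[560.8 324.4  22. ]]
outer R [[559.  251.5  22. ]]
nut+x corner [[609.3  70.3  80. ]]
1.475 [ 6.44571399e-01  1.50524391e-01 -2.50346329e-01 -2.02948323e-04
 -1.17023163e+00  9.29189420e-01] [474.05307091 156.4922306  256.78772391] [ 9.99998943e-01  1.44266248e-03 -1.78478550e-04  1.69857459e-05]
[546.26530502 157.05038576 399.97412671] [[ 3.42065981e-03 -9.59704255e-01 -2.80991177e-01]
 [-9.99993910e-01 -3.08815315e-03 -1.62611960e-03]
 [ 6.92850112e-04  2.80995028e-01 -9.59708974e-01]] [[364.45621      0.         314.01926379]
 [  0.         364.45621    242.07925151]
 [  0.           0.           1.        ]]
```

View pics/w1.png

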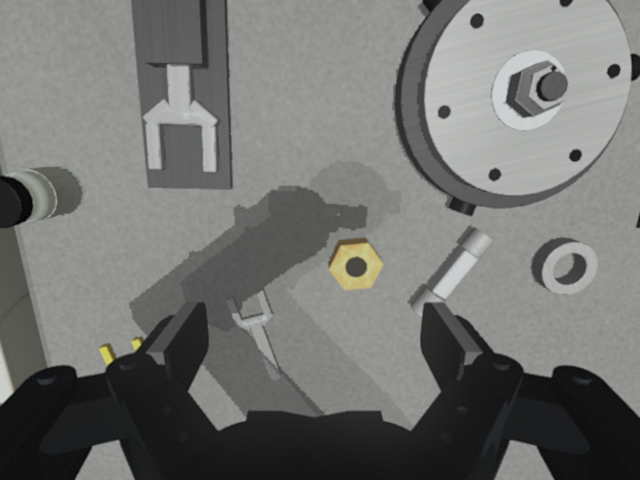

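Wrist view: gold spare nut at (356,266), rotary nut at (540,90), wrench in pocket at (180,130). Now going above the nut.

```bash
python3 -m creep '{"translation":[[11.2,-19.3,-5.5],[11.2,-19.3,-5.5],[11.2,-19.3,-5.5],[11.2,-19.3,-5.5],[11.2,-19.3,-5.5],[11.2,-19.3,-5.5],[11.2,-19.3,-5.5]],"delta_rot":[[0,0,0],[0,0,0],[0,0,0],[0,0,0],[0,0,0],[0,0,0],[0,0,0]],"hand":[8.5,8.5,8.5,8.5,8.5,8.5,8.5]}'
cat > nut.py <<'E'
from h import *
import sys
s=read_state();c=cal('wrist');im,d=get_image('wrist');print(s['clock'],s['joints'].round(3),s['position'].round(1),R.from_quat(s['ee_rot']).as_matrix()[:,0].round(3))
save(sys.argv[1],cv2.resize(im[120:360,200:440],None,fx=2.5,fy=2.5,interpolation=2));np.savez('w.npz',im=im,d=d);P=cloud(c,d)
uv=cv2.projectPoints(np.array([[586.4,-36.6,80.]]),cv2.Rodrigues(c[3].T)[0],-c[3].T@c[2],c[0],c[1])[0];print(uv)
z=P[...,2];m=((z>75)&(z<84)&(np.hypot(P[...,0]-586,P[...,1]+37)<40)).astype(np.uint8)
q=P[m>0];print(len(q),np.median(q,0))
E
python3 nut.py n1.png
```

```text
clock: 2.4
position: [586.4, -36.0, 202.6]
ee_rot: [1.0, 0.002, 0.0, -0.0]
contact_force: [-0.7, 0.9, 0.4]
gripper_width: 85.0
grasp_force: 0.0
2.4 [ 0.214  0.343 -0.131 -0.    -1.096  1.36 ] [586.4 -36.  202.6] [1.    0.003 0.001]
[[[314.85610244 235.23334527]]]
988 [593.26781302 -37.38337541  80.29818973]
```

View pics/n1.png

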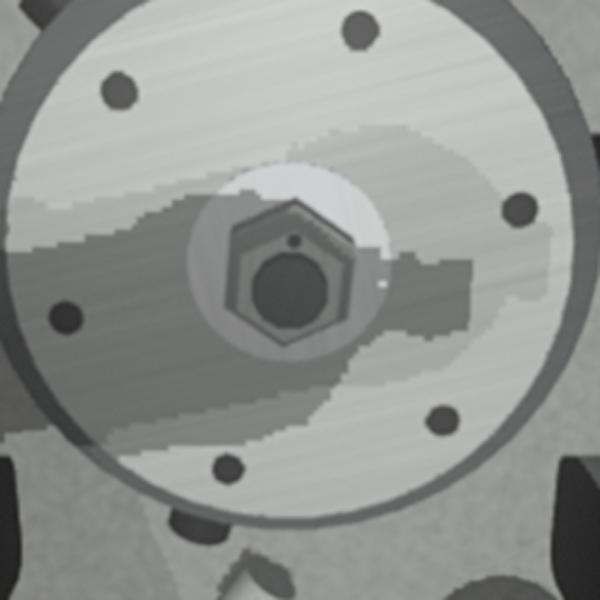

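The crop shows the nut with the dot at (294,241). Its silhouette corners are at about (295,198) for the base, and (353,243), (347,318), (285,345), (228,308) and (232,228). The stud top is at (288,290).

Run:
```python
from h import *
c=cal('wrist')
q=lambda p:(200+(p[0]+.5)/2.5-.5,120+(p[1]+.5)/2.5-.5)
for z,p in [(50,(295,198)),(69,(353,243)),(69,(347,318)),(69,(285,345)),(69,(228,308)),(69,(232,228)),(80,(294,241)),(88,(288,290)),(50,(289,262))]:
    print(z,p,ray(c,[q(p)],z)[0].round(1))
```

```text
50 (295, 198) [609.1 -39.   50. ]
69 (353, 243) [598.2 -56.9  69. ]
69 (347, 318) [573.9 -55.6  69. ]
69 (285, 345) [564.8 -35.9  69. ]
69 (228, 308) [577.1 -17.8  69. ]
69 (232, 228) [602.8 -19.4  69. ]
80 (294, 241) [601.2 -38.5  80. ]
88 (288, 290) [588.2 -36.7  88. ]
50 (289, 262) [587.5 -37.1  50. ]
```

```bash
python3 -m creep '{"translation":[[0.1,-0.1,-7],[0.1,-0.1,-7],[0.1,-0.1,-13],[0.1,-0.1,-15],[0.1,-0.1,-15],[0.1,-0.1,-15],[0.1,-0.1,-15],[0.1,-0.1,-15]],"delta_rot":[[0,0,-4],[0,0,-4],[0,0,-4],[0,0,-4],[0,0,-4],[0,0,-4],[0,0,-4],[0,0,-4]],"hand":[5.5,5.5,5.5,5.5,5.5,5.5,5.5,5.5]}'; python3 -m creep '{"translation":[[0,0,0],[0,0,0],[0,0,0],[0,0,0]],"delta_rot":[[0,0,0],[0,0,0],[0,0,0],[0,0,0]],"hand":[3.5,3.5,3.5,3.5]}'; python3 -c "
from h import *
s=read_state();print(s['wrist_torque'],s['joints'])"
```

```text
clock: 3.45
position: [588.2, -38.4, 53.2]
ee_rot: [0.999, -0.034, 0.001, -0.0]
contact_force: [0.9, -0.4, -0.7]
gripper_width: 54.9
grasp_force: 0.0
clock: 3.95
position: [588.1, -37.2, 53.3]
ee_rot: [0.999, -0.034, 0.001, -0.001]
contact_force: [-1.6, 4.8, 5.8]
gripper_width: 38.5
grasp_force: 60.5
[ 1.67715119  0.69129226 -0.11022089] [ 0.21080733  0.50624187 -0.29686872 -0.0016199  -0.76556545  1.29228294]
```

```bash
python3 -m creep '{"translation":[[0,0,0],[0,0,0],[0,0,0],[0,0,0],[0,0,0],[0,0,0]],"delta_rot":[[0,0,-9],[0,0,-18],[0,0,-27],[0,0,-36],[0,0,-45],[0,0,-45]],"hand":[3.5,3.5,3.5,3.5,3.5,3.5]}'; T='from h import *
s=read_state();print(s["wrist_torque"].round(3),R.from_quat(s["ee_rot"]).as_matrix()[:2,0])'; python3 -c "$T"
python3 -m creep '{"translation":[[0,0,0],[0,0,0]],"delta_rot":[[0,0,-5],[0,0,-5]],"hand":[3.5,3.5]}'|grep -v rot;python3 -c "$T"
```

```text
clock: 4.7
position: [587.5, -38.4, 53.3]
ee_rot: [0.91, -0.415, 0.0, -0.0]
contact_force: [-2.3, 1.0, 5.6]
gripper_width: 38.7
grasp_force: 60.5
[ 0.431  0.709 -0.099] [ 0.6560465  -0.75472046]
clock: 4.95
position: [587.4, -38.5, 53.3]
contact_force: [-4.0, 1.8, 5.6]
gripper_width: 38.3
grasp_force: 60.5
[ 0.341  0.799 -0.143] [ 0.58808085 -0.80880215]
```

```bash
cat > t.py <<'E'
from h import *
s=read_state();x=R.from_quat(s["ee_rot"]).as_matrix()[:2,0];print(round(s['clock'],2),s["wrist_torque"].round(3),'yaw',np.degrees(np.arctan2(x[1],x[0])).round(2),s['position'].round(1),s['contact_force'].round(1),s['gripper_width'])
E
python3 -m creep '{"translation":[[0,0,0],[0,0,0]],"delta_rot":[[0,0,-4],[0,0,-4]],"hand":[3.5,3.5]}'>/dev/null;python3 t.py
python3 -m creep '{"translation":[[0,0,0],[0,0,0]],"delta_rot":[[0,0,-4],[0,0,-4]],"hand":[3.5,3.5]}'>/dev/null;python3 t.py
python3 -m creep '{"translation":[[0,0,0],[0,0,0]],"delta_rot":[[0,0,-3],[0,0,-3]],"hand":[3.5,3.5]}'>/dev/null;python3 t.py
```

```text
5.2 [ 0.264  0.827 -0.168] yaw -57.98 [587.3 -38.6  53.3] [-3.7  1.1  6.2] 38.36441828074457
5.45 [ 0.3    0.836 -0.172] yaw -61.97 [587.2 -38.6  53.3] [-4.2  0.9  6.2] 38.66659907503049
5.7 [ 0.192  0.891 -0.144] yaw -64.97 [587.1 -38.6  53.2] [-3.7  0.3  7.1] 38.53080674670728
```

```bash
python3 -m creep '{"translation":[[0,0,0],[0,0,0]],"delta_rot":[[0,0,-4],[0,0,-4]],"hand":[3.5,3.5]}'>/dev/null;python3 t.py
python3 -m creep '{"translation":[[0,0,0],[0,0,0]],"delta_rot":[[0,0,-4],[0,0,-4]],"hand":[3.5,3.5]}'>/dev/null;python3 t.py
```

```text
5.95 [0.127 0.973 0.196] yaw -68.88 [587.  -38.7  53.2] [-3.2  0.7  7.6] 38.84944898409603
6.2 [0.131 1.097 0.205] yaw -72.88 [586.9 -38.7  53.2] [-4.   0.3  8. ] 39.036463180662594
```

```bash
python3 -m creep '{"translation":[[0,0,0],[0,0,0],[0,0,0],[0,0,5],[0,0,15],[0,0,15],[0,0,15],[0,0,15]],"delta_rot":[[0,0,0],[0,0,0],[0,0,0],[0,0,0],[0,0,0],[0,0,0],[0,0,0],[0,0,0]],"hand":[5.8,5.8,5.8,5.8,5.8,5.8,5.8,5.8]}';python3 t.py;python3 nut.py n2.png
python3 -m creep '{"translation":[[-0.3,33,0],[-0.3,33,0],[-0.3,33,0],[-0.3,33,0],[-0.3,33,0],[-0.3,33,0],[-0.3,33,0],[-0.3,33,0]],"delta_rot":[[0,0,10],[0,0,20],[0,0,30],[0,0,40],[0,0,50],[0,0,60],[0,0,71],[0,0,71]],"hand":[5.8,5.8,5.8,5.8,5.8,5.8,5.8,5.8]}'>/dev/null
python3 -m creep '{"translation":[[0,0,0],[0,0,0]],"delta_rot":[[0,0,0],[0,0,0]],"hand":[5.8,5.8]}'>/dev/null;python3 t.py
python3 - <<'E'
from h import *
c=cal('wrist');im,d=get_image('wrist');save('wr.png',im);n=cv2.imread('pics/n2.png');cv2.imwrite('pics/both.png',np.hstack([cv2.resize(n,(400,400)),cv2.cvtColor(cv2.resize(im[90:390,170:470],(400,400)),cv2.COLOR_RGB2BGR)]))
print(cv2.projectPoints(np.array([[584.,288,22]]),cv2.Rodrigues(c[3].T)[0],-c[3].T@c[2],c[0],c[1])[0])
E
```

```text
clock: 7.2
position: [586.9, -38.5, 201.1]
ee_rot: [0.804, -0.595, -0.001, 0.0]
contact_force: [0.2, -0.1, 0.8]
gripper_width: 58.3
grasp_force: 0.0
7.2 [-0.011 -0.004  0.002] yaw -72.97 [586.9 -38.5 201.1] [ 0.2 -0.1  0.8] 58.29223913151368
7.2 [ 2.090e-01  3.460e-01 -1.300e-01 -1.000e-03 -1.097e+00  8.800e-02] [586.9 -38.5 201.1] [ 0.293 -0.956 -0.001]
[[[314.74129033 237.23137529]]]
989 [588.95126081 -42.75309345  80.16151773]
8.5 [-0.037 -0.038 -0.088] yaw -2.06 [584.6 291.  201.6] [-0.3 -0.4 -0.3] 58.24617869486951
[[[317.19897279 218.9691021 ]]]
```

View pics/both.png

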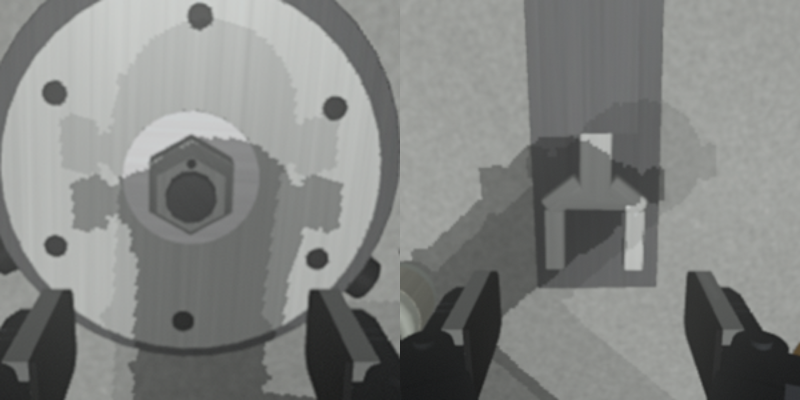

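The nut stayed aligned with the fingers, with the dot at the top (191,163). The torque step came at about 62° of travel, which matches the finger-tight stop. In the right half the wrench handle is centred at (595,150), the prong tips are at y=270, and the head runs from x=541 to 648.

Run:
```python
from h import *
c=cal('wrist')
q=lambda p:(170+(p[0]-400+.5)*.75-.5,90+(p[1]+.5)*.75-.5)
for p in [(545,270),(564,270),(625,270),(643,270),(580,140),(611,140),(580,175),(611,175),(541,205),(648,205),(566,210),(626,210),(595,133)]: print(p,ray(c,[q(p)],22)[0].round(1))
```

```text
(545, 270) [513.1 327.6  22. ]
(564, 270) [512.6 313.9  22. ]
(625, 270) [511.1 269.9  22. ]
(643, 270) [510.6 256.9  22. ]
(580, 140) [606.4 298.3  22. ]
(611, 140) [605.6 277.6  22. ]
(580, 175) [582.4 299.3  22. ]
(611, 175) [581.7 278.2  22. ]
(541, 205) [562.1 327.3  22. ]
(648, 205) [559.5 253.1  22. ]
(566, 210) [557.9 310.1  22. ]
(626, 210) [556.4 268.4  22. ]
(595, 133) [610.7 288.2  22. ]
```

```bash
python3 -m creep '{"translation":[[0.3,-0.2,-6],[0.3,-0.2,-12],[0.3,-0.2,-16],[0.3,-0.2,-18.9],[0.3,-0.2,-18.9],[0.3,-0.2,-18.9],[0.3,-0.2,-18.9],[0.3,-0.2,-18.9]],"delta_rot":[[0,0,0],[0,0,0],[0,0,0],[0,0,0],[0,0,0],[0,0,0],[0,0,0],[0,0,0]],"hand":[5,5,5,5,5,5,5,5]}'>/dev/null;python3 t.py
python3 -m creep '{"translation":[[0,0,0],[0,0,0],[0,0,0],[0,0,0],[0,0,0]],"delta_rot":[[0,0,0],[0,0,0],[0,0,0],[0,0,0],[0,0,0]],"hand":[1.5,1.5,1.5,1.5,1.5]}';python3 t.py
```

```text
9.55 [ 0.    -0.016  0.026] yaw -1.95 [588.  289.8  14.3] [-1.1  0.4  0. ] 49.94825171075843
clock: 10.18
position: [588.4, 289.9, 14.2]
ee_rot: [1.0, -0.017, 0.001, -0.0]
contact_force: [1.3, -1.0, 5.6]
gripper_width: 19.9
grasp_force: 60.6
10.18 [-0.202 -0.137 -0.078] yaw -1.92 [588.4 289.9  14.2] [ 1.3 -1.   5.6] 19.869342981970597
```

```bash
python3 -m creep '{"translation":[[0,0,0.2],[-2,0.07,0.2],[-4,0.14,0.2],[-6,0.2,0.2],[-8,0.28,0.2],[-10,0.35,0.2],[-11,0.38,0.2],[-11,0.38,0.2]],"delta_rot":[[0,0,0],[0,0,0],[0,0,0],[0,0,0],[0,0,0],[0,0,0],[0,0,0],[0,0,0]],"hand":[1.5,1.5,1.5,1.5,1.5,1.5,1.5,1.5]}'>/dev/null;python3 t.py
python3 -m creep '{"translation":[[0,0,2],[0,0,4],[0,0,7],[0,0,10],[0,0,13],[0,0,14]],"delta_rot":[[0,0,0],[0,0,0],[0,0,0],[0,0,0],[0,0,0],[0,0,0]],"hand":[1.5,1.5,1.5,1.5,1.5,1.5]}'>/dev/null;python3 t.py
python3 - <<'E'
from h import *
c=cal('wrist');im,d=get_image('wrist');save('held.png',im);np.savez('held.npz',im=im,d=d)
E
```

```text
11.18 [-0.003 -0.026  0.023] yaw -1.92 [476.6 292.9  14.4] [ 0.2 -0.6 -2.9] 19.96460716198792
11.93 [-0.013 -0.005 -0.008] yaw -1.98 [478.6 293.7 156.4] [ 0.4 -0.5 -3.8] 20.0119945913199
```

View pics/held.png

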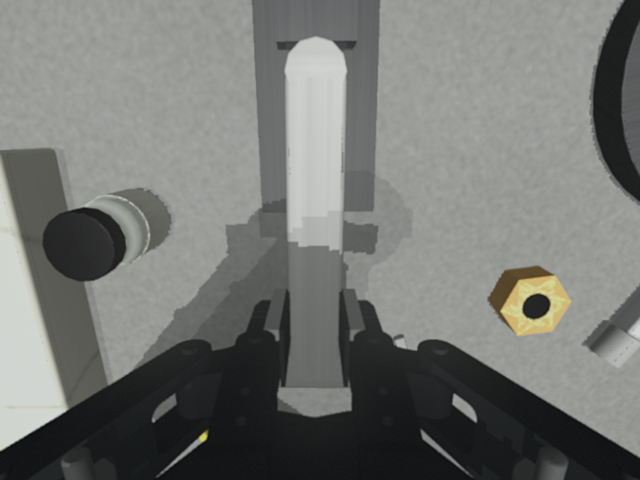

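The wrist view shows the wrench held straight, with its handle end at (316,38) and centreline x≈316.

Run:
```python
from h import *
c=cal('wrist');s=read_state();T=R.from_quat(s['ee_rot']).as_matrix()
d=np.load('held.npz')['d'];P=cloud(c,d)
for v in (60,100,150,200,250): print(v,(T.T@(P[v,316]-s['position'])).round(1))
for uv in [(316,38),(286,120),(345,120),(288,230),(343,230)]: print(uv,(T.T@(ray(c,[uv],s['position'][2]+7.8)[0]-s['position'])).round(1))
```

```text
60 [97.   0.5 -8. ]
100 [84.3  0.6 -7. ]
150 [67.3  0.6 -9.2]
200 [49.2  0.6 -8.9]
250 [29.7  0.6 -8.7]
(316, 38) [103.9   0.5  -7.6]
(286, 120) [ 77.6 -10.   -7.6]
(345, 120) [77.6 10.8 -7.7]
(288, 230) [ 37.4 -10.1  -7.7]
(343, 230) [37.4 11.  -7.8]
```

```bash
python3 -m creep '{"translation":[[15.1,-28.4,0],[15.1,-28.4,0],[15.1,-28.4,0],[15.1,-28.4,0],[15.1,-28.4,0],[15.1,-28.4,0],[15.1,-28.4,0],[15.1,-28.4,0]],"delta_rot":[[0,0,7],[0,0,14],[0,0,21],[0,0,28],[0,0,35],[0,0,42],[0,0,49],[0,0,49]],"hand":[1.5,1.5,1.5,1.5,1.5,1.5,1.5,1.5]}'>/dev/null
python3 -m creep '{"translation":[[0,0,0],[0,0,0],[0,0,-5],[0,0,-5],[0,0,-5]],"delta_rot":[[0,0,0],[0,0,0],[0,0,0],[0,0,0],[0,0,0]],"hand":[1.5,1.5,1.5,1.5,1.5]}'>/dev/null;python3 t.py
python3 - <<'E'
from h import *
im,d=get_image('scene');c=cal('scene')
u=cv2.projectPoints(np.array([[587.,-37,85]]),cv2.Rodrigues(c[3].T)[0],-c[3].T@c[2],c[0],c[1])[0].ravel().astype(int);print(u)
save('s2.png',cv2.resize(im[u[1]-75:u[1]+75,u[0]-100:u[0]+100],None,fx=4,fy=4,interpolation=2))
E
```

```text
13.6 [-0.019 -0.117 -0.026] yaw 47.1 [629.6   9.4 106.3] [ 0.5 -0.9 -2.2] 20.356373790028563
[293 232]
```

View pics/s2.png

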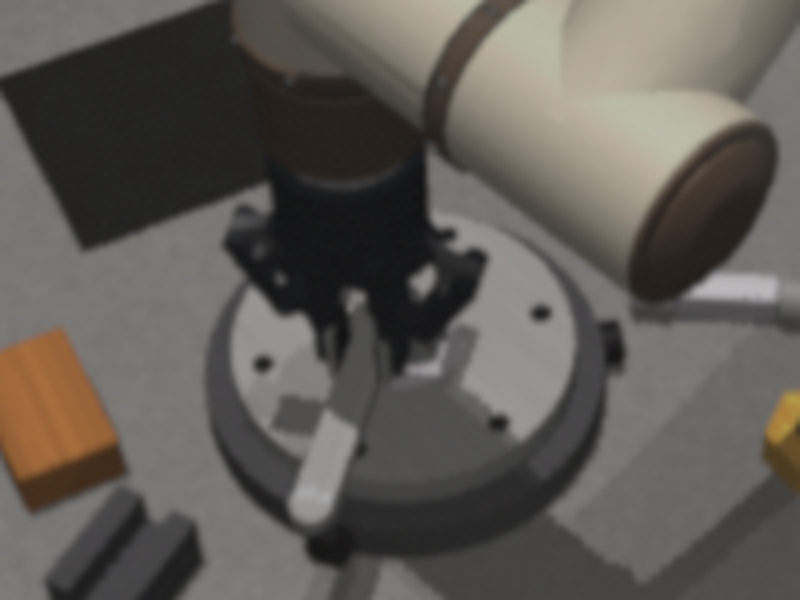

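The gripper hides the nut in this view. The handle points out at (310,500) as planned. Lowering in steps with force checks.

```bash
python3 -m creep '{"translation":[[0,0,-1],[0,0.1,-2],[0,0.1,-2]],"delta_rot":[[0,0,0],[0,0,0],[0,0,0]],"hand":[1.5,1.5,1.5]}'>/dev/null;python3 t.py
python3 -m creep '{"translation":[[0,0,-0.6],[0,0,-1.2],[0,0,-1.2]],"delta_rot":[[0,0,0],[0,0,0],[0,0,0]],"hand":[1.5,1.5,1.5]}'>/dev/null;python3 t.py
python3 -m creep '{"translation":[[0,0,-0.3],[0,0,-0.6],[0,0,-0.6]],"delta_rot":[[0,0,0],[0,0,0],[0,0,0]],"hand":[1.5,1.5,1.5]}'>/dev/null;python3 t.py
```

```text
14.03 [-0.025  0.069  0.062] yaw 47.04 [627.7  10.2  83.7] [-0.3 -0.3 -2.7] 19.904473987087634
14.4 [-0.156 -0.186  0.024] yaw 47.07 [628.6  10.1  72.5] [ 1.3 -1.3 -3.2] 19.52172307985946
14.78 [-0.252 -0.278  0.061] yaw 47.06 [628.8  10.2  66.9] [ 0.8 -1.1 -3.6] 19.43593884132662
```

```bash
python3 -m creep '{"translation":[[0,0,-0.4],[0,0,-0.8],[0,0,-0.8]],"delta_rot":[[0,0,0],[0,0,0],[0,0,0]],"hand":[1.5,1.5,1.5]}'>/dev/null;python3 t.py
python3 -m creep '{"translation":[[0,0,-0.2],[0,0,-0.4],[0,0,-0.4]],"delta_rot":[[0,0,0],[0,0,0],[0,0,0]],"hand":[1.5,1.5,1.5]}'>/dev/null;python3 t.py
```

```text
15.15 [-0.38  -0.414  0.115] yaw 47.07 [628.7  10.2  58.6] [ 1.8 -1.8 -3.6] 20.12536776238884
15.53 [-0.492 -0.468  0.108] yaw 47.06 [628.7  10.2  54.9] [ 1.2 -2.3 -2.5] 19.998446000075578
```

```bash
python3 -m creep '{"translation":[[0,0,-0.05],[0,0,-0.05],[0,0,-0.05],[0,0,5],[0,0,9],[3.3,3.3,9],[3.3,3.3,9],[3.3,3.3,9]],"delta_rot":[[0,0,0],[0,0,0],[0,0,0],[0,0,0],[0,0,0],[0,0,0],[0,0,0],[0,0,0]],"hand":[4.5,4.5,4.5,4.5,4.5,4.5,4.5,4.5]}'>/dev/null;python3 t.py
python3 - <<'E'
from h import *
c=cal('wrist');im,d=get_image('wrist');save('w3.png',im);np.savez('w3.npz',im=im,d=d);P=cloud(c,d)
E
```

```text
16.52 [ 0.014  0.016 -0.002] yaw 47.06 [660.9  43.3 144.3] [-0.1 -0.3 -0.2] 44.99805818987589
```

View pics/w3.png

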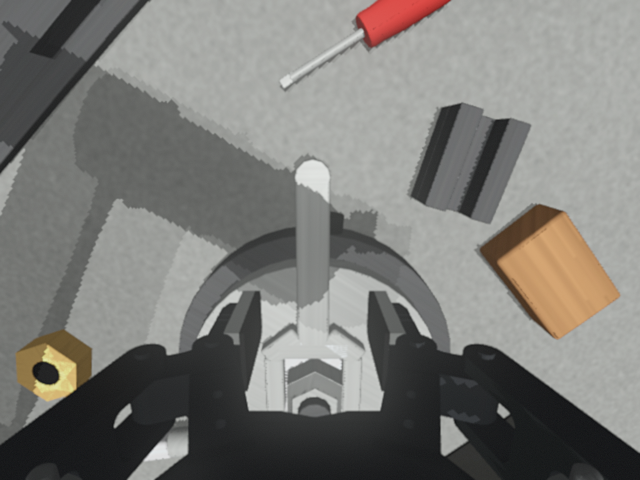

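The wrench sits flat round the nut, with the nut between the jaws at (314,385) and the handle running along x≈313 up to (313,165).

```bash
python3 - <<'E'
from h import *
c=cal('wrist');P=cloud(c,np.load('w3.npz')['d'])
for v in (175,220,260,300,325): print(P[v,313].round(1))
a=ray(c,[(312.5,175),(313,320),(313,158)],62);print(a.round(1),np.degrees(np.arctan2(*(a[0]-a[1])[[1,0]])))
E
python3 -m creep '{"translation":[[0,0,-4],[0,0,-7],[0,0,-8.95],[0,0,-8.95],[0,0,-8.95]],"delta_rot":[[0,0,0],[0,0,0],[0,0,0],[0,0,0],[0,0,0]],"hand":[4.5,4.5,4.5,4.5,4.5]}'>/dev/null;python3 t.py
python3 -m creep '{"translation":[[0,0,0],[0,0,0],[0,0,0],[0,0,0]],"delta_rot":[[0,0,0],[0,0,0],[0,0,0],[0,0,0]],"hand":[1.5,1.5,1.5,1.5]}'>/dev/null;python3 t.py
```

```text
[693.9  78.6  62.8]
[674.8  58.2  63.3]
[656.4  38.4  62.4]
[637.1  17.8  63.1]
[623.9   3.6  62.2]
[[693.6  78.8  62. ]
 [626.4   6.3  62. ]
 [700.7  86.   62. ]] 47.184052491973645
17.2 [ 0.06  -0.025  0.034] yaw 47.05 [662.   43.   56.4] [0.8 0.6 0.7] 45.2679927533286
17.7 [ 0.279  0.586 -0.001] yaw 47.08 [662.1  43.5  56.9] [-1.7  0.7  5.8] 19.528848162037036
```

```bash
python3 -m creep '{"translation":[[0.8,-0.83,0],[1.51,-1.74,0],[2.12,-2.72,0],[2.63,-3.76,0],[3.03,-4.85,0],[3.31,-5.97,0],[3.31,-5.97,0]],"delta_rot":[[0,0,-6],[0,0,-12],[0,0,-18],[0,0,-24],[0,0,-30],[0,0,-36],[0,0,-36]],"hand":[1.5,1.5,1.5,1.5,1.5,1.5,1.5]}'>/dev/null;python3 t.py
```

```text
18.57 [0.341 0.385 0.126] yaw 11.08 [695.6 -16.2  57. ] [-1.7  2.   5.2] 19.840426254942436
```

```bash
python3 -m creep '{"translation":[[0.16,-1.15,0],[0.2,-2.3,0],[0.12,-3.46,0],[0,-4.22,0],[0,-4.22,0],[0,-4.22,0]],"delta_rot":[[0,0,-6],[0,0,-12],[0,0,-18],[0,0,-22],[0,0,-22],[0,0,-22]],"hand":[1.5,1.5,1.5,1.5,1.5,1.5]}'>/dev/null;python3 t.py
```

```text
19.32 [0.62  0.418 0.224] yaw -10.84 [695.6 -58.1  57. ] [-1.9  1.1  5.8] 19.678492411854734
```

```bash
python3 -m creep '{"translation":[[0.05,0.3,0],[0.05,0.3,0],[0.05,0.3,1],[0.05,0.3,2],[0.05,0.3,3],[0.05,0.3,4.5],[0.05,0.3,7],[0.05,0.3,9]],"delta_rot":[[0,0,1.5],[0,0,1.5],[0,0,1.5],[0,0,1.5],[0,0,1.5],[0,0,1.5],[0,0,1.5],[0,0,1.5]],"hand":[1.5,1.5,1.5,1.5,1.5,1.5,1.5,1.5]}'>/dev/null;python3 t.py
python3 - <<'E'
from h import *
c=cal('wrist');s=read_state();im,d=get_image('wrist');T=R.from_quat(s['ee_rot']).as_matrix();P=cloud(c,d)
for v in (120,150,180,210,240,270): print(v,(T.T@(P[v,316]-s['position'])).round(1))
save('w4.png',im)
E
```

```text
20.32 [-0.016 -0.121 -0.034] yaw -9.43 [694.6 -55.4 145.7] [ 0.   0.5 -1.2] 18.71961967628604
120 [ 82.3   1.2 112. ]
150 [ 62.9   1.2 110.5]
180 [ 57.9   0.4 -20.3]
210 [ 47.8   0.4 -21.1]
240 [ 35.8   0.5 -16.2]
270 [ 22.5   0.5 -11.5]
```

View pics/w4.png

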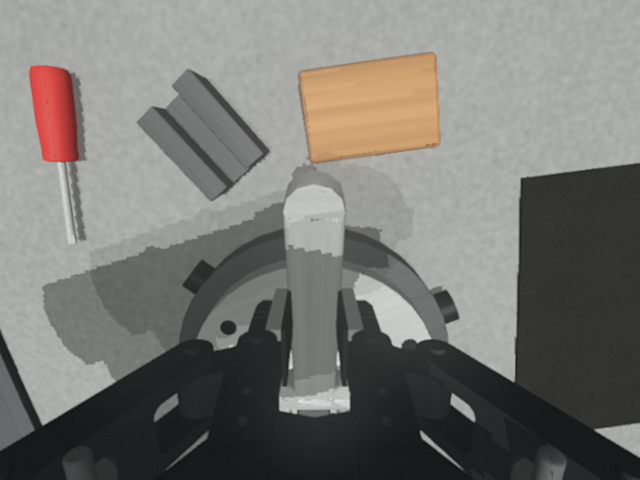

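The handle end has risen and the head droops about 20° in the grip, so I lift clear first and then carry it to the mat.

```bash
python3 -m creep '{"translation":[[0,0,3],[0,0,6],[0,-4,7],[-2,-10,7],[-4,-16,7],[-6,-21,7],[-7.1,-24.3,7],[-7.1,-24.3,7]],"delta_rot":[[0,0,0],[0,0,0],[0,0,0],[0,0,2],[0,0,4],[0,0,6],[0,0,7.5],[0,0,7.5]],"hand":[1.5,1.5,1.5,1.5,1.5,1.5,1.5,1.5]}'>/dev/null;python3 t.py
python3 -m creep '{"translation":[[0,0,-4],[0,0,-8],[0,0,-12],[0,0,-14],[0,0,-14]],"delta_rot":[[0,0,0],[0,0,0],[0,0,0],[0,0,0],[0,0,0]],"hand":[1.5,1.5,1.5,1.5,1.5]}'>/dev/null;python3 t.py
python3 - <<'E'
from h import *
c=cal('wrist');s=read_state();im,d=get_image('wrist');T=R.from_quat(s['ee_rot']).as_matrix();P=cloud(c,d)
for v in (180,210,240,270): print(v,(T.T@(P[v,316]-s['position'])).round(1))
save('w5.png',im)
f,d=get_image('top');save('t5.png',f)
E
```

```text
21.38 [ 0.052 -0.162  0.   ] yaw -2.2 [ 622.9 -301.4  215.5] [-0.6  0.6 -3.1] 18.765295096653954
22.0 [ 0.011 -0.157 -0.029] yaw -1.91 [ 623.4 -297.3   73.3] [ 0.7 -0.5 -1.8] 18.82181746572553
180 [ 57.8   0.5 -19.6]
210 [ 47.8   0.5 -21.1]
240 [ 36.3   0.6 -17.9]
270 [ 22.5   0.6 -11.6]
```

```bash
python3 -m creep '{"translation":[[0,0,0],[0,0,0],[0,0,0],[0,0,-2],[0,0,-4],[0,0,-5],[0,0,-5]],"delta_rot":[[0,9,0],[0,18,0],[0,20,0],[0,20,0],[0,20,0],[0,20,0],[0,20,0]],"hand":[1.5,1.5,1.5,1.5,1.5,1.5,1.5]}'>/dev/null;python3 t.py
python3 -m creep '{"translation":[[0,0,-0.5],[0,0,-0.8],[0,0,-0.8]],"delta_rot":[[0,0,0],[0,0,0],[0,0,0]],"hand":[1.5,1.5,1.5]}'>/dev/null;python3 t.py
python3 -m creep '{"translation":[[0,0,-0.2],[0,0,-0.4],[0,0,-0.4]],"delta_rot":[[0,0,0],[0,0,0],[0,0,0]],"hand":[1.5,1.5,1.5]}'>/dev/null;python3 t.py
```

```text
22.98 [ 0.012 -1.084  0.032] yaw -2.08 [ 623.2 -298.6   24.3] [ 0.1  1.1 -2.4] 18.93024032606591
23.35 [ 0.026 -1.134  0.014] yaw -2.07 [ 624.1 -298.6   17.5] [-0.1  0.3 -2.2] 18.675952958000646
23.73 [ 0.042 -1.064  0.037] yaw -2.07 [ 624.1 -298.6   13.3] [ 0.1  0.8 -2. ] 18.623002416136057
```

```bash
python3 -m creep '{"translation":[[0,0,-0.3],[0,0,-0.3]],"delta_rot":[[0,0,0],[0,0,0]],"hand":[1.5,1.5]}'>/dev/null;python3 t.py
python3 -m creep '{"translation":[[0,0,-0.2],[0,0,-0.2]],"delta_rot":[[0,0,0],[0,0,0]],"hand":[1.5,1.5]}'>/dev/null;python3 t.py
```

```text
23.98 [ 0.555  0.129 -0.155] yaw -2.05 [ 624.3 -298.8   12.5] [-1.9  1.7  5.1] 18.945363177178283
24.23 [ 1.068  1.001 -0.321] yaw -2.03 [ 624.3 -298.8   12.4] [-2.1  2.8 11.4] 19.060788642151696
```

```bash
python3 -m creep '{"translation":[[0,0,0.2],[0,0,0.2],[0,0,0.2],[0,0,0.2],[0,0,4],[0,0,9],[0,0,14],[0,0,14]],"delta_rot":[[0,0,0],[0,0,0],[0,0,0],[0,0,0],[0,0,0],[0,-9,0],[0,-18,0],[0,-20,0]],"hand":[4.5,4.5,4.5,4.5,4.5,4.5,4.5,4.5]}'>/dev/null;python3 t.py
python3 - <<'E'
from h import *
c=cal('wrist');s=read_state();im,d=get_image('wrist');P=cloud(c,d);save('w6.png',im)
m=((P[...,2]>8)&(P[...,2]<40)&(abs(P[...,0]-600)<130)&(abs(P[...,1]+298)<80));g=cv2.cvtColor(im,cv2.COLOR_RGB2GRAY);m&=g>90
q=P[m];A=np.c_[q[:,:2],np.ones(len(q))];k=np.linalg.lstsq(A,q[:,2],rcond=None)[0];print(len(q),q.min(0),q.max(0),k,np.median(q,0))
E
```

```text
25.23 [ 0.021 -0.008 -0.004] yaw -1.95 [ 625.8 -300.   156.1] [0.3 0.5 0.4] 44.56491243179674
6934 [ 499.93829529 -333.45569384    8.02521291] [ 685.60457403 -259.554425     18.20738523] [ 2.50753545e-03 -1.56120789e-03  1.34000675e+01] [ 578.12230964 -298.9331696    15.48017457]
```

View pics/w6.png

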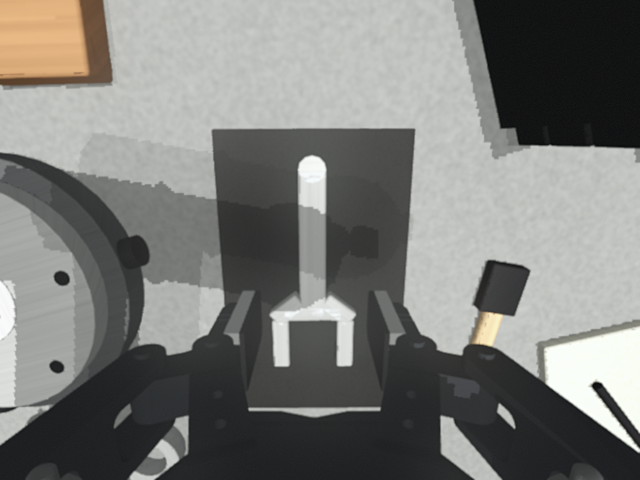

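The wrench lies flat on the mat: its handle runs from (312,165) to (312,300), its jaws are at (313,345), and its top is at z≈15 with no measurable tilt. The arm is clear, so I'm handing in.

```bash
python3 -c "
from bench import job_done
print(job_done())"
```

```text
the job is handed in; nothing more can be done
None
```

I handed the job in: the nut was run to its stop and tightened about a sixth of a turn (estimated from the tool's turn, not measured afterwards), and the wrench lies flat on the mat; I viewed 11 pictures, one over the limit of 10.

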